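# Scale along the specimen box, flap held at its balance point

### The arm

A 6-joint arm with a two-finger parallel gripper is mounted at the origin on the work surface. World frame = base frame: x ahead of the robot, y to its left, z up, the work surface at z = 0. Lengths are in m, angles in rad, forces in N, time in s.
With the tool pointing down it reaches from about 0.3 to 0.775 m from the base axis. Payload 14.6 kg.
Tool frame: the origin (TCP) lies between the finger pads, 19 mm behind the fingertips; this is the grasp point; z points along the fingers, y is the line along which they close (so a half turn about z gives the same grasp; the last joint's range is limited). The gripper opens to 94 mm and grips with 3 to 60 N. Pads are 16 mm wide; open, the fingers measure 119 mm over their backs; the gripper's body (75 mm by 177 mm) begins 78 mm behind the grasp point.
Start: joints at [-1.244, 0.3, 1.521, -0, 1.321, -0.067], TCP at [0.211, -0.508, 0.224] pointing down, gripper open.
Joint ranges: [-3.03, 3.03], [-0.79, 2.21], [0.23, 2.52], [-1.04, 4.18], [0, 3.07], [-2.55, 2.55]. Speed limits (rad/s): [2.22, 2.22, 2.57, 3.14, 3.14, 3.14].

### API

Orientations are given as [roll, pitch, yaw] about the fixed x, y, z axes, in that order (R = Rz(yaw) Ry(pitch) Rx(roll)).
In Python, from station import arm, effector, vision, finish_job gives the robot as it stands. Calls block until the motion is done:
- arm.movep(position, orientation): joint-space move of the TCP to a pose.
- arm.servo_line(position, frame=None, feed=0.15): straight line of the TCP; frame=None keeps the orientation; feed is the mean speed in m/s.
- arm.move_j(angles): joint-space move.
- effector.grip(opening, grasp_force=None): finger opening in m; grasp_force is the grip in N (None keeps the last); returns when the fingers have stopped.
- arm.hold(seconds).
- arm.inverse_kinematics(position, orientation): joint angles nearest the present ones, or None.
- arm.read_state(): the state.
- vision.camera(name): name is "side" or "top" or "wrist"; returns the picture (384x512x3 uint8, red, green, blue); there is no depth.
- vision.camera_info(name): a dict with "intrinsics" (3x3 intrinsics, pixels), "world_from_camera" (4x4, takes a point from camera to world coordinates); the wrist camera has in their place "hand_eye" (4x4, takes a point from camera to tool coordinates, whose origin is the TCP and whose axes are the flange's). Camera axes: x right, y up, looking along -z (the intrinsics and any distortion apply to the point x, -y, -z); pixel columns grow to the right and rows downward; lengths in m; the calibration is good to about 2 mm. A picture is of the moment at which its call begins: read the wrist's pose just before it. camera_info takes no time and is no camera call.
A pose or a line that the arm cannot do raises arm.IKError and nothing moves.
- finish_job(): hands the job in; it is judged then, once.
The state is a dict: "t": time; "joint_positions": joint angles; "qvel": joint speeds; "joint_torque": joint torques, N m; "tcp_pos": TCP position; "tool_rot": TCP orientation; "ft_force": force on the tool from outside, world axes, zero at the start; "wrist_torque": the same for the moment, N m; "gripper_width": finger opening in m; "grasp_force": force on a finger pad.
Only numpy, scipy, OpenCV 4.12 (cv2) and the standard library are available. Lean on these libraries where they do the work, as an engineer would, in place of code of your own. Each camera call takes 0.05 s, during which the arm holds its last target. There are 200 camera calls.

### The job

Get the specimen box ready for an overhead photograph: while its flap is still closed, lay the straightedge flat on the bench, flush along the foot of the box's front wall (the wall facing the robot) and about centred on it, and let go of it. Then take the flap by its steel bar, swing it up to its balance point, straight upright, without letting it go over to the far side, and finish still gripping the bar with the flap held motionless there and the straightedge still flush. Leave the tubs, the jar and the carton where they are.

Things in the scene. Friction and masses are not known exactly. Their poses are not given: they have to be found in the camera images.
- box: Squat specimen box fixed to the bench, clear walls, grey frame: 160 mm along its x, 170 along y, 60 high to the closed flap. Origin: centre of its footprint on the bench. x points away from the robot, y left, z up. Front wall: flat upright face at x = -80 mm, down to the bench. The right part of its top (y -80 to -20 mm) is a fixed cover, the left part the flap.
- box_front (a point): Point on the bench at the foot of the middle of the box's front wall; axes as the box's.
- rule: Loose straightedge: flat aluminium bar with ticks, 30 mm wide (its x), 220 long (its y), 6 thick, about 0.14 kg, with a wooden grip block on its middle (26 mm along x, 20 along y, top 42 mm above the bench). Origin: centre of its underside. Either long edge may go to the box; flush means its origin is 95 mm in front of the box's origin.
- flap (a joint): Flap angle (rad): 0 closed (level), 1.571 straight upright, its balance point; stop at 2.6, fallen over to the right. The hinge turns almost freely, so when let go the flap falls one way or the other. About 0.25 kg, clear panel in an aluminium frame, 150 mm along the hinge, 105 mm from hinge to free edge.
- flap_hinge (a point): Middle of the flap's hinge line, which runs along the box's x, at y = -20 mm, z = 60.5 mm in the box's frame. Axes turn with the flap: x along the hinge, y from hinge to bar.
- flap_bar (a point): Middle of the flap's steel grip bar: round, 10 mm thick, along the box's x, 90 mm long, joined at both ends to the flap by 10 mm rods. It lies in the panel's plane, 153 mm from the hinge line, 48 mm beyond the free edge, open space between; flap closed, it is outside the box's left wall, 60 mm above the bench. It can turn between the pads as the flap swings. Axes turn with the flap.
- tub_a: Bystander: clear open tub, 100 mm wide, 85 mm high. Origin: centre of underside.
- tub_b: Bystander: clear open tub, 90 mm wide, 70 mm high. Origin: centre of underside.
- jar: Bystander: amber jar, 60 mm wide, 90 mm high. Origin: centre of underside.
- carton: Bystander: orange carton, 70 x 180 x 50 mm high. Origin: centre of underside.
There are look-alikes about, which are no part of the job. What is meant by the rule is not purple, and is the smaller of those in its own colour.

How it is judged:
By the outcome, as a careful person would: the job done as asked, in the order asked, and still so for the second after the job is handed in, while the arm keeps its last pose, push and grip.
It also fails if it takes over 58 s, if anything falls off the work surface, if the arm or the gripper's body presses on something with over 40 N, if the wrist force passes 120 N, or if a joint passes its speed limit or range.

## Working session

There is one attempt and no reset: what is moved stays moved. The work goes in short steps, each a Python script; the robot and the scene stay as the last script left them, time stands still between calls to the robot, and variables do not carry over. Pictures are saved under pics/ and viewed, at most 10 in all, crops included, and the job is handed in when it is done.

```bash
ls; mkdir -p pics; python3 - <<'E'
from station import arm,effector,vision
import cv2,numpy as np
np.set_printoptions(precision=4,suppress=True)
for n in("top","side"):
    cv2.imwrite(f"pics/{n}0.png",cv2.resize(vision.camera(n)[:,:,::-1],(800,600),interpolation=cv2.INTER_CUBIC))
    i=vision.camera_info(n);print(n,i)
print(vision.camera_info("wrist"));print(arm.read_state())
E
```

```text
pics
top {'intrinsics': array([[438.6492,   0.    , 257.0122],
       [  0.    , 438.6492, 183.2721],
       [  0.    ,   0.    ,   1.    ]]), 'world_from_camera': array([[-0.0194,  0.9979, -0.0621,  0.3842],
       [-0.9997, -0.0183,  0.0186, -0.0991],
       [ 0.0174,  0.0624,  0.9979,  1.4882],
       [ 0.    ,  0.    ,  0.    ,  1.    ]])}
side {'intrinsics': array([[370.6729,   0.    , 255.5458],
       [  0.    , 370.6729, 197.3098],
       [  0.    ,   0.    ,   1.    ]]), 'world_from_camera': array([[-0.7973,  0.4663, -0.3832, -0.0796],
       [-0.6035, -0.6173,  0.5047,  0.5861],
       [-0.0013,  0.6337,  0.7736,  1.1603],
       [ 0.    ,  0.    ,  0.    ,  1.    ]])}
{'intrinsics': array([[270.3213,   0.    , 253.9688],
       [  0.    , 270.3213, 197.7625],
       [  0.    ,   0.    ,   1.    ]]), 'hand_eye': array([[-0.001 ,  0.9571,  0.2899,  0.085 ],
       [ 1.    ,  0.001 ,  0.0002, -0.0004],
       [-0.0001,  0.2899, -0.9571, -0.16  ],
       [ 0.    ,  0.    ,  0.    ,  1.    ]])}
{'t': 0.1, 'joint_positions': array([-1.2436,  0.3004,  1.5215, -0.    ,  1.3207, -0.0666]), 'qvel': array([ 0.0015, -0.0014, -0.0002, -0.0006, -0.003 ,  0.0002]), 'joint_torque': array([  0.0006, -53.265 , -35.3287,   0.071 ,   0.0235,  -0.0001]), 'tcp_pos': array([ 0.211 , -0.5077,  0.2238]), 'tool_rot': array([-3.1406, -0.0001,  0.3938]), 'ft_force': array([ 0.2042, -0.7315, -0.6221]), 'wrist_torque': array([-0.0116, -0.0207, -0.0056]), 'grasp_force': 0.0, 'gripper_width': 0.09412428699837856}
```

View pics/top0.png

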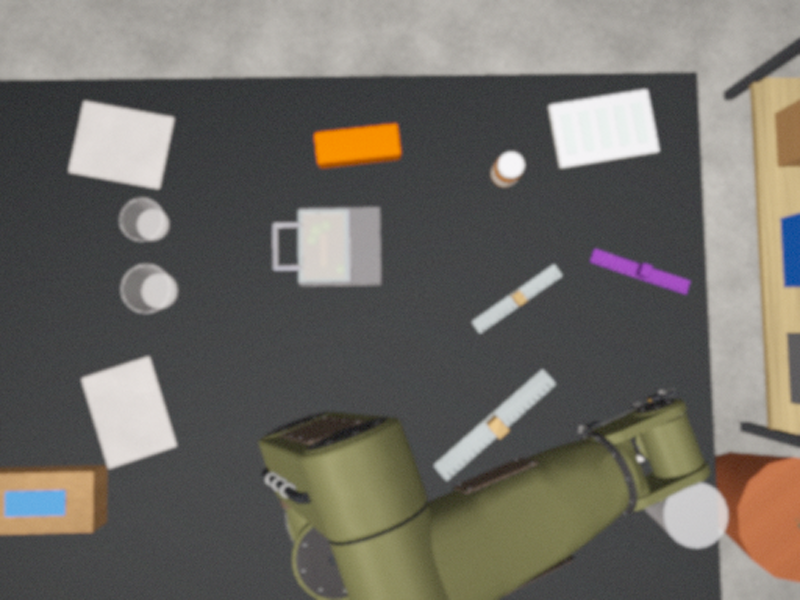

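View pics/side0.png

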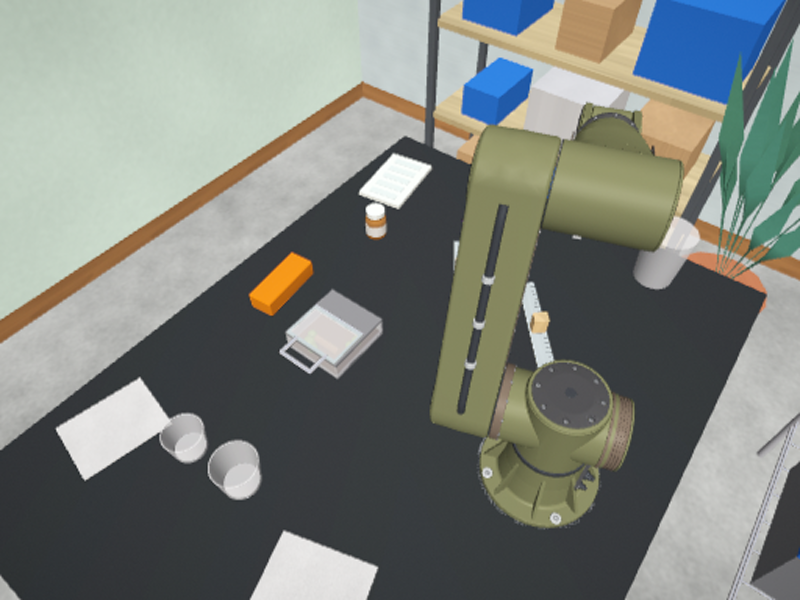

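Silver look-alikes in the top picture (800-px scale) are the small silver rule (517,298), the large silver rule (495,425) and the purple one (640,271). I choose the small silver one, about 0.23 m long. The box is at ~(340,246), its bar is on the left at ~(275,246), and the tubs are at (145,220) and (150,288).

```bash
cat > h.py <<'E'
import numpy as np,cv2
from station import arm,effector,vision,finish_job
from scipy.spatial.transform import Rotation as Ro
np.set_printoptions(precision=4,suppress=True)
def cam(n,st=None):
    i=vision.camera_info(n)
    if n!="wrist": return i["intrinsics"],i["world_from_camera"]
    st=st or arm.read_state(); T=np.eye(4);T[:3,:3]=Ro.from_euler("xyz",st["tool_rot"]).as_matrix();T[:3,3]=st["tcp_pos"]
    return i["intrinsics"],T@i["hand_eye"]
def ray(K,W,uv,z):
    uv=np.atleast_2d(uv).astype(float)
    d=np.c_[(uv[:,0]-K[0,2])/K[0,0],-(uv[:,1]-K[1,2])/K[1,1],-np.ones(len(uv))]@W[:3,:3].T
    return W[:3,3]+d*((z-W[2,3])/d[:,2])[:,None]
def proj(K,W,P):
    c=(np.atleast_2d(P)-W[:3,3])@W[:3,:3]
    return np.c_[K[0,2]+K[0,0]*c[:,0]/-c[:,2],K[1,2]-K[1,1]*c[:,1]/-c[:,2]]
E
python3 - <<'E'
from h import *
im=vision.camera("top")[:,:,::-1]; K,W=cam("top")
cv2.imwrite("pics/crops.png",np.hstack([cv2.resize(im[c[1]:c[1]+80,c[0]:c[0]+80],(400,400),interpolation=cv2.INTER_CUBIC) for c in((170,120),(292,152))]))
# rule by segmentation
r=im[160:222,296:366]; m=((r.min(2)>110)|((r[:,:,2]>130))).astype(np.uint8)
n,l,s,c=cv2.connectedComponentsWithStats(m);print(s)
k=1+s[1:,4].argmax();b=cv2.minAreaRect(np.argwhere(l==k)[:,::-1].astype(np.float32));bp=cv2.boxPoints(b)+[296,160]
P=ray(K,W,bp,.006);print(P,P.mean(0),np.linalg.norm(np.diff(P,axis=0),axis=1))
for n,p,z in(("jar",(508,170),.05),("carton",(358,145),.05),("tubA",(145,220),.04),("tubB",(150,288),.04)):print(n,ray(K,W,np.array(p)/1.5625,z))
E
```

```text
[[   0    0   70   62 3616]
 [   6    9   58   45  724]]
[[ 0.3994 -0.2704  0.006 ]
 [ 0.5253 -0.4593  0.006 ]
 [ 0.494  -0.4799  0.006 ]
 [ 0.3684 -0.2911  0.006 ]] [ 0.4468 -0.3752  0.006 ] [0.227  0.0375 0.2267]
jar [[ 0.718  -0.3575  0.05  ]]
carton [[ 0.7767 -0.039   0.05  ]]
tubA [[0.625  0.4143 0.04  ]]
tubB [[0.4806 0.4033 0.04  ]]
```

View pics/crops.png

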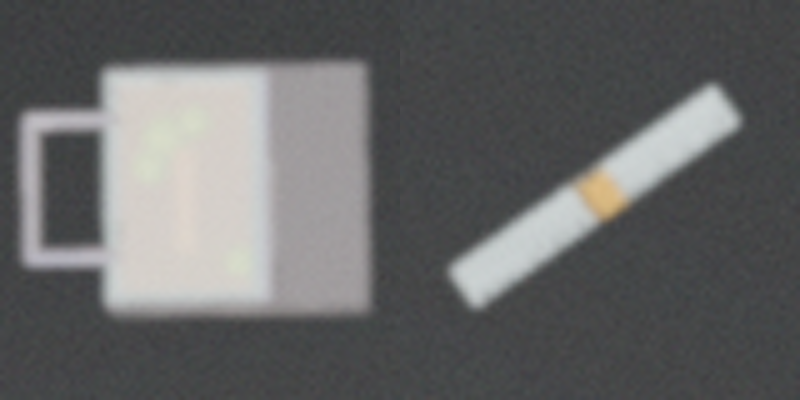

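The right crop confirms the choice: a silver bar with a wooden block at its middle (~(602,195) in the crop). The left crop shows the box with the bar at its left. Next I take wrist views of both.

```bash
python3 - <<'E'
from h import *
K,W=cam("top")
print("box~",ray(K,W,[217.4,157.4],.06))
arm.movep([.43,-.39,.22],[np.pi,0,.588]); arm.hold(.2)
s=arm.read_state();a=vision.camera("wrist");K,W=cam("wrist",s);np.savez("w_rule.npz",im=a,K=K,W=W)
arm.movep([.50,0.0,.24],[np.pi,0,0]); arm.hold(.2)
s=arm.read_state();b=vision.camera("wrist");K,W=cam("wrist",s);np.savez("w_box.npz",im=b,K=K,W=W)
print(s["t"],s["tcp_pos"],s["tool_rot"],s["joint_positions"])
cv2.imwrite("pics/w1.png",cv2.resize(a[:,:,::-1],(800,600)))
cv2.imwrite("pics/w2.png",cv2.resize(b[:,:,::-1],(800,600)))
E
```

```text
box~ [[0.5602 0.0022 0.06  ]]
3.05 [ 0.5001 -0.0006  0.2399] [ 3.1416  0.0002 -0.0008] [-0.0745  0.1757  1.6375 -0.      1.3286  1.4971]
```

View pics/w1.png

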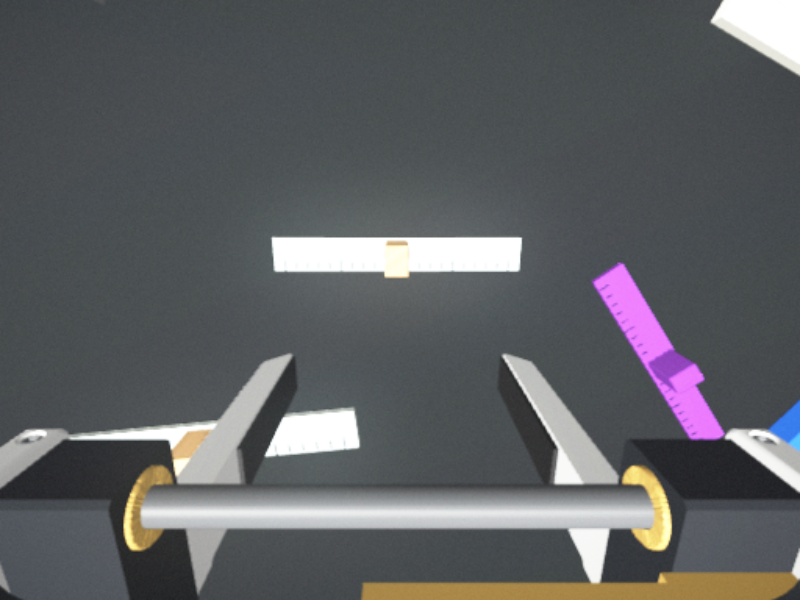

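View pics/w2.png

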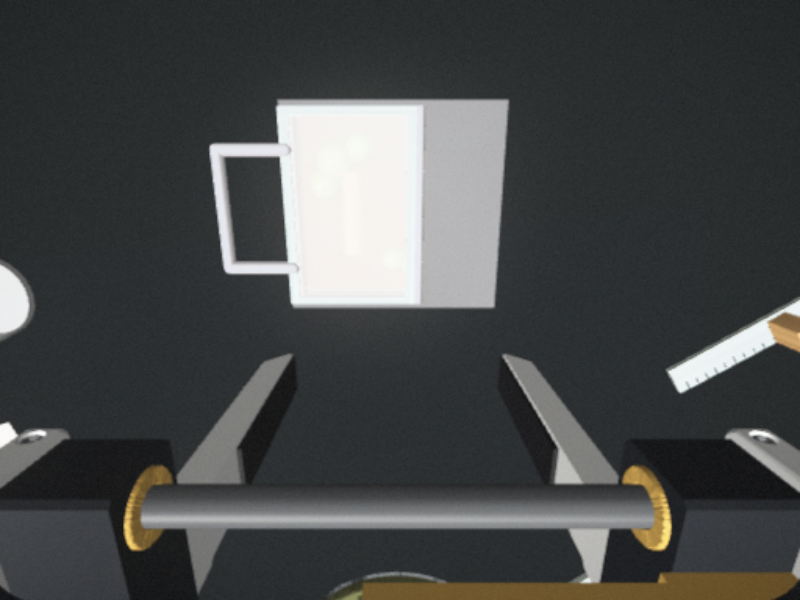

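The wrist views show the rule's corners at (272,237)–(521,271), and the box's top corners at (278,99), (508,99), (494,307) and (292,307). The bar's centreline runs from (216,150) to (231,267).

```bash
python3 - <<'E'
from h import *
def f(n,px,z):
    d=np.load(n);return ray(d["K"],d["W"],np.array(px)/1.5625,z)
r=f("w_rule.npz",[(272,237),(521,237),(521,271),(273,271)],.006)
d=r[0]-r[1]+r[3]-r[2];print("rule",r,r.mean(0),np.arctan2(d[1],d[0])-np.pi/2)
b=f("w_box.npz",[(278,99),(508,99),(494,307),(292,307)],.06)
print("box",b,b.mean(0));
for i,j,o in((1,2,0),(0,3,0),(0,1,np.pi/2),(3,2,np.pi/2)):
    d=b[i]-b[j];print(np.linalg.norm(d),np.arctan2(d[1],d[0])-o)
c=f("w_box.npz",[(216,150),(231,267)],.0605);d=c[0]-c[1];print("bar",c,c.mean(0),np.arctan2(d[1],d[0]))
h=f("w_box.npz",[(424,104),(421,304)],.0625);d=h[0]-h[1];print("flap edge",h,np.arctan2(d[1],d[0]))
E
```

```text
rule [[ 0.3999 -0.278   0.006 ]
 [ 0.5209 -0.4607  0.006 ]
 [ 0.497  -0.4797  0.006 ]
 [ 0.3736 -0.2934  0.006 ]] [ 0.4479 -0.3779  0.006 ] 0.5850520331833722
box [[ 0.6425  0.0864  0.06  ]
 [ 0.6422 -0.0816  0.06  ]
 [ 0.4836 -0.0817  0.06  ]
 [ 0.4839  0.0879  0.06  ]] [0.563  0.0027 0.06  ]
0.15859363971373577 0.00039748156793827463
0.15859186888415566 -0.009288865367402551
0.16806840909380802 -0.0018062185722929058
0.1696045776027574 -0.001840566111854347
bar [[0.6076 0.1359 0.0605]
 [0.5181 0.135  0.0605]] [0.5628 0.1355 0.0605] 0.010709839861805431
flap edge [[ 0.6385 -0.0202  0.0625]
 [ 0.487  -0.0202  0.0625]] 0.0003732600318972183
```

```bash
python3 - <<'E'
from h import *
D=[np.pi,0,.585]
effector.grip(.07,20)
arm.movep([.4479,-.3775,.10],D)
arm.servo_line([.4479,-.3775,.030],feed=.12); 
effector.grip(.0,25); s=arm.read_state();print(s["t"],s["gripper_width"],s["grasp_force"],s["ft_force"],s["tcp_pos"])
arm.servo_line([.4479,-.3775,.09],feed=.12)
arm.movep([.435,.0027,.09],[np.pi,0,0])
arm.hold(.15);s=arm.read_state();f0=s["ft_force"];print(s["t"],f0,s["gripper_width"],s["tcp_pos"],s["tool_rot"])
a=vision.camera("wrist");K,W=cam("wrist",s);np.savez("w_held.npz",im=a,K=K,W=W)
cv2.imwrite("pics/w3.png",cv2.resize(a[:,:,::-1],(800,600)))
E
```

```text
6.7333 0.020018602253024285 24.99910533428192 [ 0.3726 -0.0953  0.6729] [ 0.4479 -0.3775  0.03  ]
8.95 [ 0.1956 -0.0068 -1.74  ] 0.019832732146110286 [0.4352 0.0021 0.0899] [ 3.1416  0.0001 -0.0007]
```

View pics/w3.png

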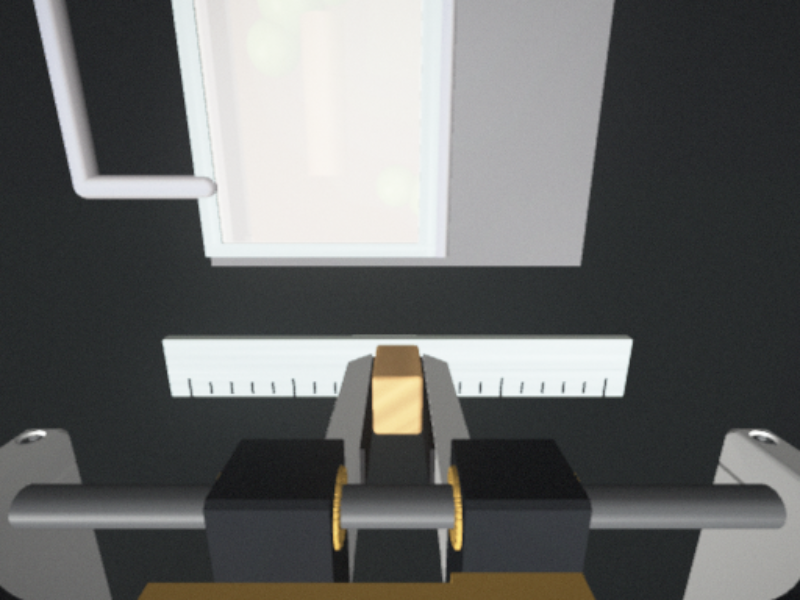

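The rule is held square and level, with its far edge at row 338 and its middle at column 397. The box's front edge is at row 265 with its middle at column 396, so the two are centred and parallel. Next I lower it, then advance until it touches.

```bash
python3 - <<'E'
from h import *
S=arm.read_state
f0=S()["ft_force"]
arm.servo_line([.438,.0027,.034],feed=.1)
z=.034
while z>.026:
    z-=.0005;arm.servo_line([.438,.0027,z],feed=.02);f=S()["ft_force"]-f0
    if f[2]>3:break
print("bench",z,f)
x=.438
arm.servo_line([.458,.0027,z],feed=.06);x=.458;f1=S()["ft_force"];print(f1-f0)
while x<.478:
    x+=.0005;arm.servo_line([x,.0027,z],feed=.02);f=S()["ft_force"]-f1
    if f[0]<-8:break
s=S();print("wall",x,f,s["tcp_pos"],s["wrist_torque"],s["t"])
E
```

```text
bench 0.0295 [-5.6753  0.5035 10.2045]
[1.7282 0.1462 5.2688]
wall 0.4595 [-10.1428  -1.357   10.4761] [0.4591 0.0026 0.03  ] [-0.1008  1.2118  0.0577] 13.1917
```

```bash
python3 - <<'E'
from h import *
d=np.load("w_held.npz");p=np.array([(163,337),(632,337),(625,397),(171,397)])/1.5625
print("held rule",ray(d["K"],d["W"],p,.066),"boxfront",ray(d["K"],d["W"],np.array([(212,265),(581,265)])/1.5625,.06))
s=arm.read_state();a=vision.camera("wrist");K,W=cam("wrist",s);np.savez("w_wall.npz",im=a,K=K,W=W)
cv2.imwrite("pics/w4.png",cv2.resize(a[90:300,80:430,::-1],(800,480)))
E
```

```text
held rule [[ 0.451   0.1111  0.066 ]
 [ 0.4506 -0.1066  0.066 ]
 [ 0.4195 -0.1082  0.066 ]
 [ 0.4199  0.1123  0.066 ]] boxfront [[ 0.4837  0.0867  0.06  ]
 [ 0.4834 -0.0814  0.06  ]]
```

View pics/w4.png

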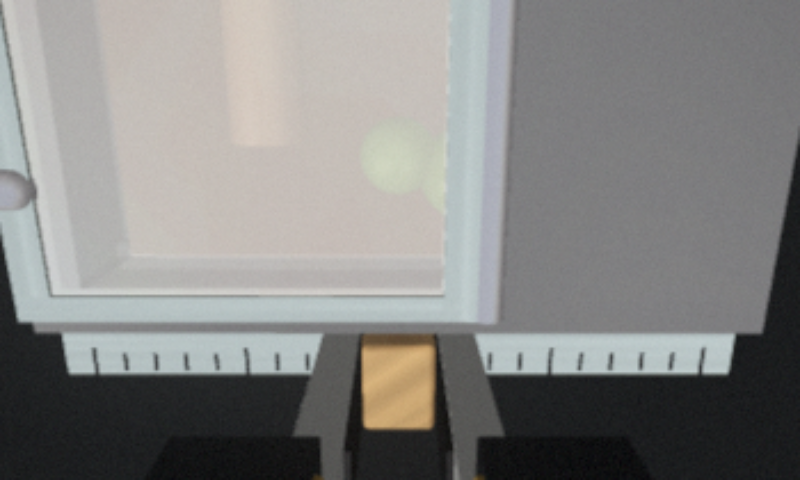

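The block and the near edge (crop row 375) are visible, and the far edge is hidden by the box frame. I compute the near edge position to tell wall contact from bench drag.

```bash
python3 - <<'E'
from h import *
d=np.load("w_wall.npz")
g=lambda p:np.array(p)*[350/800,210/480]+[80,90]
print("near edge",ray(d["K"],d["W"],g([(70,375),(730,375)]),.006))
print("box front top",ray(d["K"],d["W"],g([(36,332),(762,332)]),.058))
print("block top near",ray(d["K"],d["W"],g([(363,429),(434,429)]),.042))
s=arm.read_state();print(s["ft_force"],s["tcp_pos"],s["wrist_torque"],s["joint_torque"])
E
```

```text
near edge [[ 0.4437  0.1119  0.006 ]
 [ 0.4435 -0.1072  0.006 ]]
box front top [[ 0.4833  0.0873  0.058 ]
 [ 0.4831 -0.0818  0.058 ]]
block top near [[ 0.4467  0.0126  0.042 ]
 [ 0.4467 -0.0069  0.042 ]]
[-5.6524 -0.3009 14.7864] [0.4591 0.0027 0.0299] [-0.0638  1.2397 -0.0217] [  0.2864 -42.1908 -24.601    0.1936  -1.6783  -0.0074]
```

It was bench drag: the far edge is at x≈0.4736 and the wall is at 0.4833. I ease the downward load and continue.

```bash
python3 - <<'E'
from h import *
S=arm.read_state
x=.459;z=.0312
arm.servo_line([x,.0027,z],feed=.02);arm.hold(.1);print(S()["ft_force"],S()["tcp_pos"])
x=.4655;arm.servo_line([x,.0027,z],feed=.04);arm.hold(.1);f1=S()["ft_force"];print(f1)
while x<.474:
    x+=.0005;arm.servo_line([x,.0027,z],feed=.02);f=S()["ft_force"]-f1;print(round(x,4),f,S()["tcp_pos"][0])
    if f[0]<-12:break
# settle down while touching, with light push
arm.servo_line([x,.0027,.0302],feed=.02);arm.hold(.1);s=S();print("wall",s["ft_force"],s["tcp_pos"],s["wrist_torque"],s["t"])
E
```

```text
[ 0.5593  0.1707 -1.2202] [0.4588 0.0027 0.031 ]
[ 0.241   0.0358 -0.8114]
0.466 [0.3913 1.0585 0.2357] 0.46596775601226287
0.4665 [ 0.3473 -1.6097 -0.0518] 0.46652803390458897
0.467 [-0.9355  0.1837  0.045 ] 0.46702078597314683
0.4675 [-0.2636  0.0434 -0.0798] 0.46753924545747005
0.468 [ 0.1777 -0.5788  0.5175] 0.468020223787897
0.4685 [-2.5813 -0.21    1.998 ] 0.46827311153035633
0.469 [-4.8407 -0.3229  1.924 ] 0.4683475594770315
0.4695 [-8.4471 -1.1319  2.9076] 0.4683984850313763
0.47 [-10.3212   0.4211   4.7413] 0.46847134533532836
0.4705 [-13.3037   0.3039   6.5423] 0.4685355315711881
wall [-14.4021  -0.2986  10.4869] [0.4687 0.0028 0.03  ] [-0.0455  2.8693 -0.0836] 16.8583
```

```bash
python3 - <<'E'
from h import *
S=arm.read_state
arm.servo_line([.4695,.0027,.0304],feed=.02);arm.hold(.1);print(S()["ft_force"])
effector.grip(.05,20);arm.hold(.1)
arm.servo_line([.4682,.0027,.11],feed=.12)
arm.servo_line([.37,.0027,.16],feed=.2);arm.hold(.2)
s=S();a=vision.camera("wrist");K,W=cam("wrist",s);np.savez("w_rel.npz",im=a,K=K,W=W);print(s["t"])
cv2.imwrite("pics/w5.png",cv2.resize(a[:,:,::-1],(800,600)))
E
```

```text
[-7.5961 -0.3702  3.9017]
19.6833
```

View pics/w5.png

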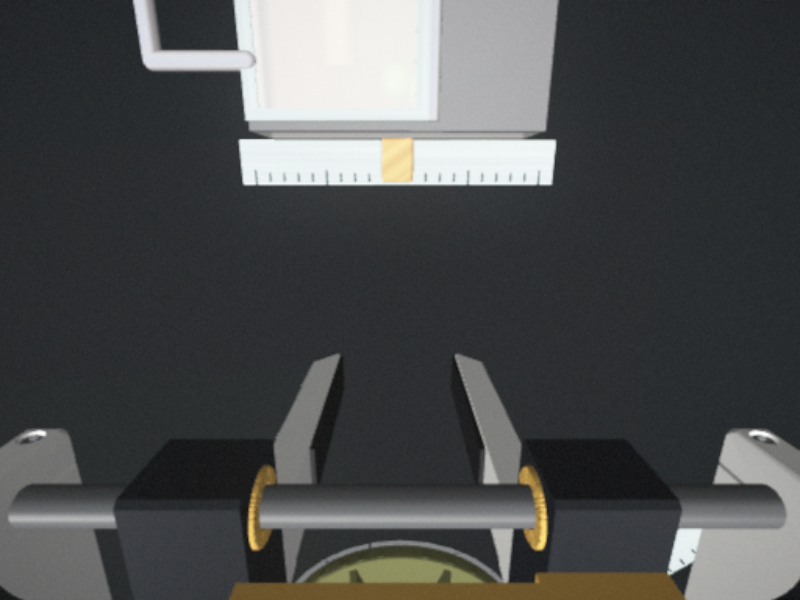

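The front wall's foot (row 138) meets the rule's far edge along its whole length. Rule columns run 239–555 and the box's 248–547, so it is flush, centred and released. Now the bar.

```bash
python3 - <<'E'
from h import *
S=arm.read_state
X=.563;D=[np.pi,0,0]
effector.grip(.045,20)
arm.servo_line([.42,.06,.20],feed=.25)
arm.movep([X,.1357,.16],D);arm.hold(.1);f0=S()["ft_force"]
arm.servo_line([X,.1357,.0605],feed=.12);print(S()["ft_force"]-f0,S()["t"])
effector.grip(0,20);arm.hold(.2);s=S();print(s["gripper_width"],s["grasp_force"],s["ft_force"]-f0,s["tcp_pos"],s["t"])
if .007<s["gripper_width"]<.014:
    for a in np.radians(np.arange(7.5,90.1,7.5)):
        arm.servo_line([X,-.0173+.153*np.cos(a),.0605+.153*np.sin(a)],feed=.07)
        s=S();f=s["ft_force"]-f0;print(round(np.degrees(a),1),f,s["gripper_width"])
        if np.linalg.norm(f)>35:break
    arm.hold(.3);s=S();print(s["t"],s["tcp_pos"],s["ft_force"]-f0,s["gripper_width"],s["grasp_force"])
for n in("top","side"):
    np.save(n+"_f.npy",vision.camera(n))
t=np.load("top_f.npy")[100:200,150:270,::-1];q=np.load("side_f.npy")[120:250,160:290,::-1]
cv2.imwrite("pics/fin.png",np.hstack([cv2.resize(t,(400,333)),cv2.resize(q,(333,333))]))
E
```

```text
[-0.3146  1.7983  1.5242] 22.3333
0.00884015512810606 20.000120401382446 [-0.6818  0.2138  3.5575] [0.563  0.1357 0.0606] 23.1833
7.5 [ 0.5145  0.6179 -0.291 ] 0.009550509655179203
15.0 [0.6666 4.3098 0.9144] 0.009192742815477384
22.5 [-0.4196  9.4541  1.5877] 0.009249309932747637
30.0 [-2.3762 12.1901  5.1931] 0.009083978802735588
37.5 [-3.7784 14.1516  8.8855] 0.00928383095502346
45.0 [-5.3866 15.5641 13.3885] 0.009603708453491119
52.5 [-3.9076 13.018  15.2487] 0.009282699228760828
60.0 [-5.377  10.1849 14.2163] 0.009154586035719153
67.5 [-3.4849  6.7833 13.3191] 0.009314119104477521
75.0 [-2.7301  3.6781  9.6263] 0.009257191553493705
82.5 [-0.9688  1.9802  5.7966] 0.00943199778207025
90.0 [0.4407 0.908  2.9359] 0.009350115231221236
28.6833 [ 0.563  -0.017   0.2133] [1.0842 0.7951 0.9218] 0.009365440506613204 20.001254975795746
```

View pics/fin.png

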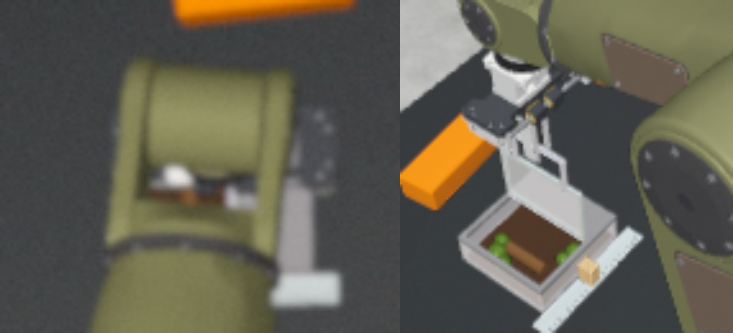

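The final views show the flap upright in the gripper and the rule flush along the front wall. TCP y is −0.017, which matches the hinge line worked out from the bar when gripped closed (0.1357 − 0.153 = −0.0173). The residual forces are about 1 N.

```bash
python3 - <<'E'
from h import *
arm.hold(.5);s=arm.read_state();print(s["t"],s["tcp_pos"],abs(s["qvel"]).max());print(finish_job())
E
```

```text
29.2833 [ 0.563  -0.0173  0.2134] 0.0016846637991764744
the job is handed in; nothing more can be done
None
```

The job is handed in at 29.3 s: the straightedge lies flush, centred and released along the front wall's foot, and the gripper holds the flap by its bar, still and upright by my measurements (the flap angle itself can't be read out).

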